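# Clear a snapped slide into the glass-waste tray

### The arm

A 6-joint arm with a two-finger parallel gripper is mounted at the origin on a cart in front of the work surface, level with it; the furniture and walls round the work are solid. World frame = base frame: x ahead of the robot, y to its left, z up, the work surface at z = 0. Lengths are in m, angles in rad, forces in N, time in s.
With the tool pointing down it reaches from about 0.225 to 0.875 m from the base axis. Payload 3.4 kg.
Tool frame: the origin (TCP) lies at the very end of the fingers, on their centre line; the grasp point (between the pads) lies 19 mm behind it (manip.pinch_z is the distance from the TCP to the grasp point, in m); z points along the fingers, y is the line along which they close (so a half turn about z gives the same grasp; the last joint's range is limited). The gripper opens to 85 mm and grips with 20 to 120 N. Pads are 22 mm wide; open, the fingers measure 114 mm over their backs; the gripper's body (76 mm by 85 mm) begins 54 mm behind the grasp point. The pads swing forward as they close: fully open they stand 13 mm farther back than shut.
Start: joints at [-1.237, 0.276, 1.505, -0, 1.361, -0.121], TCP at [0.253, -0.517, 0.231] pointing down, gripper open.
Joint ranges: [-2.89, 2.89], [-0.75, 2.08], [0.22, 2.7], [-1.18, 4.32], [0.11, 2.71], [-2.7, 2.7]. Speed limits (rad/s): [2.57, 2.57, 3.14, 3.14, 3.14, 3.14].

### API

Orientations are given as a unit quaternion [w, x, y, z].
In Python, from rig import manip gives the robot as it stands. The module is installed in compiled form; this text tells all that it offers.
- The arm moves only by the shell command python3 -m jog 'ROWS' [FORCE]. ROWS is JSON, a list of rows, each an object of numbers: "dx", "dy", "dz": the shift along the tool's x, y, z each as a share of 25 cm, from -1 to 1; "ax", "ay", "az": the turn, a rotation vector about the tool's x, y, z each as a share of 90 degrees, from -1 to 1; "grip": the opening, from -1 (shut) to 1 (fully open), so that 0 is half open. A call has 1 to 5 rows; each row is the pose to reach, as a shift and turn from the pose commanded when the call began, along the tool's axes at that moment; what a row does not reach only later rows make up. A row lasts 1/12 s, in which the tool goes at most 41.7 mm and 7.16 degrees, less where a joint would pass 70% of its speed; a pose out of reach is approached as far as the arm can. A call with a number of a shift or a turn outside -1 to 1 is refused whole. A call with a gripper value outside its range is refused whole. The fingers move at their own pace and stop on an object; FORCE is the grip in N (left out, the last holds). Time passes only in rows, so rows that repeat a pose let the fingers close. It gives the time, the measured TCP pose, the force, the opening and the grip force at its end, in the units of the state.
- manip.get_state(): the state, without advancing time (a new reading comes with each control period).
- manip.get_image(name): name is "side" or "top"; returns a dict with "img" (384x512x3 uint8, red, green, blue), "mtx" (3x3 intrinsics, pixels), "world_to_cam" (4x4, takes a point from world to camera coordinates). Camera axes: x right, y down, z forward; pixel columns grow to the right and rows downward; lengths in m; the calibration is good to about 2 mm. A picture is of the moment at which its call begins. There is no depth.
- manip.sign_off(): hands the job in; it is judged then, once.
The state is a dict: "clock": time; "qpos": joint angles; "qd": joint speeds; "effort": joint torques, N m; "position": TCP position; "ee_rot": TCP orientation; "contact_force": force on the tool from outside, world axes, zero at the start; "moment": the same for the moment, N m; "width": finger opening in m; "gripper_force": force on a finger pad.
Only numpy, scipy, OpenCV 4.12 (cv2) and the standard library are available. Lean on these libraries where they do the work, as an engineer would, in place of code of your own. Each camera call takes 0.05 s, during which the arm holds its last target. There are 200 camera calls.

### The job

One of the three thick glass specimen slides on the slide stand has snapped: it is the short piece with the crooked end. Bring the steel tray gently up against the foot of the stand, square and central under the lip; then, with a light finger pressure on the piece's resin mount, draw the piece forward out of its spring clip, neither lifting it nor pressing hard enough to crack it, and push it off the lip so that it drops into the tray. Leave the two whole slides and everything else where they are.

Things in the scene. Friction and masses are not known exactly. Their poses are not given: they have to be found in the camera images.
- slide_stand: Fixed grey sheet-metal step, 115 mm deep, 147 mm wide. Origin on the bench; x runs from the lip (robot side) to the back, y left, z up. On top three lanes along x, centres at y = -46, 0, +46 mm, 37 mm wide, smooth dark floor at z = 85 mm, from the open lip at x = -45 mm to a fence at x = +45 mm, 10 mm high. Ribs between the lanes are 9 mm wide and 3 mm high.
- lip_middle (a point): Edge of the lip at the middle lane, at lane-floor height; axes as the stand's. The lip is 8 mm thick and overhangs the foot's front panel by 15 mm; its underside is 77 mm above the bench.
- clip_middle (a point): Tip of the middle lane's spring clip, where it rests on the slide (each lane has one, 46 mm apart, 12 mm wide). The clips are hinged behind the fence and press down with about 3.5 N on the last 11 mm of a slide (stand x = +36 to +45 mm), rising to 19 mm above the floor. With the slide gone the tip stops 2 mm above the floor.
- broken_slide: Broken piece of a glass specimen slide, 34 mm wide, 5 mm thick, about 32 g, flat at the rear of one of the lanes (which one varies) under the clip, its face 2 mm above the ribs. Origin in its underside near its centre of mass; x along the lane to the rear, z up. From its straight rear end at x = +28 mm to a crooked front end at x = -21 to -36 mm. Slides easily on the lane (friction about 0.2).
- broken_face (a point): Centre of the piece's resin mount (25 mm along the lane, 24 mm wide, under a cover glass), at the level of the slide's face. Mounts differ: this one's flat top lies somewhere 1.5 to 7.5 mm above this point, not measured. Press on its middle: about 7 to 11 N downward lets a finger draw the piece out of the clip; a finger contact over 15 N (any pinch) cracks it. Hard, no give.
- slide_a: A whole slide, 76 x 34 x 5 mm, with a resin mount 2.5 mm high, in another lane under its clip. Origin in its underside, 28 mm from its rear end; x axis to the rear.
- slide_b: The other whole slide, like slide_a.
- tray: Loose stainless tray, open at the top, 100 mm (x) by 180 mm (y) by 36 mm high, walls and floor 3 mm, about 0.45 kg, on the bench in front of the stand. Origin under its centre; x points to its back side, which goes against the stand's foot. A bar handle runs along y on its front side.
- tray_handle (a point): Middle of the tray's bar handle: about 10 mm thick, 90 mm long along the tray's y, its axis 35 mm in front of the tray's front face and 27 mm above the bench, carried by a stem at each end. Axes as the tray's.
- tray_back (a point): Middle of the tray's back outer face, 15 mm above the bench. Axes as the tray's.
- stand_foot (a point): Middle of the flat front panel of the stand's foot, 15 mm above the bench. Axes as the stand's. The tray is home when tray_back meets this point, the tray square to the stand.
- vial: Bystander: capped specimen vial, 27 mm diameter, 56 mm high, to the left of the stand. Origin under its centre.
- petri_dish: Bystander: glass dish, 67 mm diameter, 14 mm high, to the right of the tray. Origin under its centre.
- eyepiece: Bystander: black microscope eyepiece, 36 mm diameter, 54 mm high, to the right of the stand. Origin under its centre.
Mind the look-alikes: they are no part of the job. What is shaped like the broken_slide but red is not meant.

How it is judged:
By the outcome, as a careful person would: the job done as asked, in the order asked, and still so for the second after the job is handed in, with the robot touching nothing.
It also fails if it takes over 64 s, if anything falls off the work surface, if the arm or the gripper's body presses on something with over 40 N, if the wrist force passes 120 N, or if a joint passes its speed limit or range.

## Working session

There is one attempt and no reset: what is moved stays moved. The work goes in short steps, Python scripts to look and compute and a shell command to move; the robot and the scene stay as the last step left them, time stands still between calls to the robot, and variables do not carry over. Pictures are saved under pics/ and viewed, at most 12 in all, crops included, and the job is handed in when it is done.

```bash
mkdir -p pics
cat > h.py <<'E'
import numpy as np, cv2
from rig import manip
def snap(n,f):
    d=manip.get_image(n); cv2.imwrite(f'pics/{f}.png',d['img'][:,:,::-1]); np.savez(f'pics/{f}.npz',**d); return d
def ray(f,u,v,z):
    d=np.load(f'pics/{f}.npz'); M=d['world_to_cam'];R=M[:3,:3];t=M[:3,3];c=-R.T@t
    w=R.T@np.linalg.solve(d['mtx'],[u,v,1.]); return c+w*(z-c[2])/w[2]
def proj(f,p):
    d=np.load(f'pics/{f}.npz'); M=d['world_to_cam']; q=d['mtx']@(M[:3,:3]@np.array(p)+M[:3,3]); return q[:2]/q[2]
E
python3 - <<'E'
from h import *
a=snap('top','t0');b=snap('side','s0')
for d in(a,b):
    M=d['world_to_cam'];print(d['mtx'].round(1).tolist(),(-M[:3,:3].T@M[:3,3]).round(3),M[:3,:3].round(2).tolist())
s=manip.get_state();print(s)
cv2.imwrite('pics/c0.png',np.hstack([a['img'],b['img']])[:,:,::-1])
cv2.imwrite('pics/t0b.png',cv2.resize(a['img'],(800,600),interpolation=cv2.INTER_CUBIC)[:,:,::-1])
E
```

```text
[[417.8, 0.0, 252.7], [0.0, 417.8, 193.8], [0.0, 0.0, 1.0]] [0.42  0.038 1.013] [[-0.1, -0.99, -0.0], [-0.97, 0.1, -0.2], [0.2, -0.02, -0.98]]
[[413.3, 0.0, 250.8], [0.0, 413.3, 191.8], [0.0, 0.0, 1.0]] [0.242 0.777 0.655] [[-0.91, -0.41, -0.01], [-0.23, 0.52, -0.82], [0.34, -0.75, -0.57]]
{'clock': 0.1, 'qpos': array([-1.23698131e+00,  2.76523653e-01,  1.50597086e+00,  1.58879113e-05,
        1.36071600e+00, -1.20997004e-01]), 'qd': array([-0.00097491, -0.00151394, -0.00353326,  0.00120671,  0.00127943,
        0.00076612]), 'effort': array([ 1.59475247e-03, -4.17701125e+01, -2.46404421e+01, -1.72944522e-05,
        5.80107022e-03, -2.52224758e-06]), 'position': array([ 0.25244441, -0.51611081,  0.23054505]), 'ee_rot': array([-8.05181855e-04,  9.74254546e-01,  2.25449387e-01, -7.81913056e-05]), 'contact_force': array([-0.15979215, -0.60744818, -0.6645496 ]), 'moment': array([-0.08698411,  0.00822963, -0.04443733]), 'gripper_force': 0.0, 'width': 0.08549076499307669}
```

View pics/t0b.png

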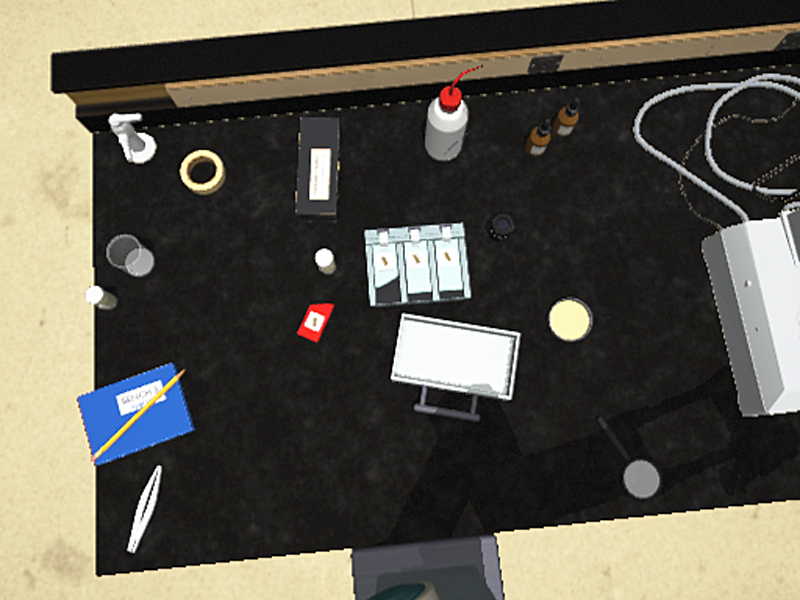

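View pics/s0.png

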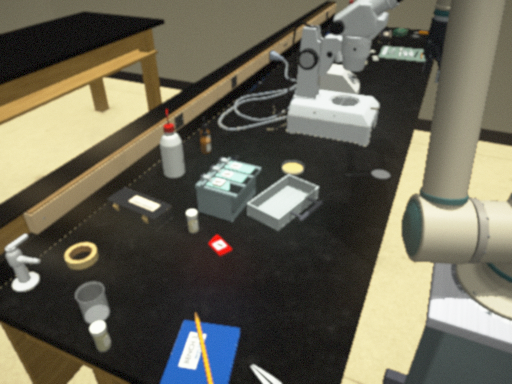

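Candidates in the top view (800x600 scale): left lane piece (385,272) is short with a slanted end, middle (418,270) and right (450,268) look whole, and the red look-alike lies on the bench at (316,322). I choose the left lane and will check it in a close crop.

Run:
```python
from h import *
im=cv2.imread('pics/t0.png')[135:275,225:345]
cv2.imwrite('pics/c1.png',cv2.resize(im,None,fx=4.2,fy=4.2,interpolation=cv2.INTER_CUBIC))
```

```text
(no output)
```

View pics/c1.png

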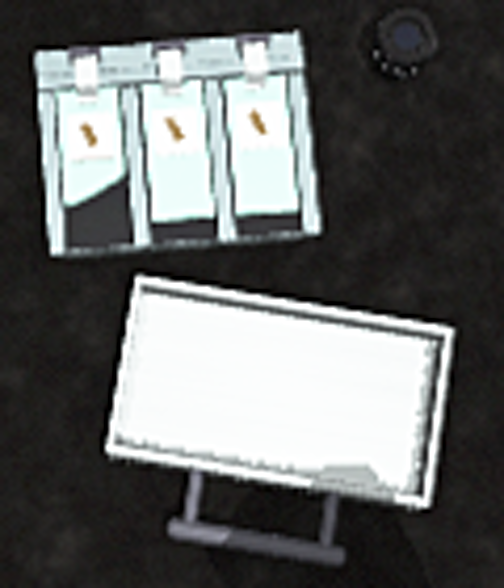

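The crop confirms the left lane: short piece with a slanted front edge (62..125, 180..207). The other two are whole and equal in length. The tray rim corners are at about (137,277), (454,326), (430,510), (107,457), with the handle from (175,527) to (340,556).

Run:
```python
from h import *
from scipy.optimize import least_squares
P=lambda u,v:(225+(u+.5)/4.2-.5,135+(v+.5)/4.2-.5)
def fit(obj,img,x0):
    obj=np.array(obj);img=np.array([P(*p) for p in img])
    def f(q):
        c,s=np.cos(q[2]),np.sin(q[2])
        return np.concatenate([proj('t0',[q[0]+c*x-s*y,q[1]+s*x+c*y,z])-i for (x,y,z),i in zip(obj,img)])
    r=least_squares(f,x0,x_scale=[.01,.01,.1]);print(r.x.round(4),np.degrees(r.x[2]).round(2),r.fun.round(1));return r.x
A=fit([[-.045,.0735,.088],[-.045,-.0735,.088],[.07,.0735,.095],[.07,-.0735,.095]],[(54,252),(323,233),(37,50),(302,30)],[.55,.05,0])
# edges of lanes at lip
T=fit([[.05,.09,.036],[.05,-.09,.036],[-.05,-.09,.036],[-.05,.09,.036]],[(137,277),(454,326),(430,510),(107,457)],[.4,.0,-.15])
H=fit([[-.085,.045,.03],[-.085,-.045,.03]],[(174,527),(341,556)],T)
w=lambda q,x,y:(q[0]+np.cos(q[2])*x-np.sin(q[2])*y,q[1]+np.sin(q[2])*x+np.cos(q[2])*y)
print('handle',w(T,-.085,0),'foot',w(A,-.03,0),'traygoal',w(A,-.08,0),'handlegoal',w(A,-.165,0))
for uv in[(90,132),(75,157),(112,154)]:print('mount',ray('t0',*P(*uv),.092))
print('front end',ray('t0',*P(64,207),.09),ray('t0',*P(126,180),.09), 'mid front',ray('t0',*P(182,222),.09))
print('clip bottom edge',ray('t0',*P(88,92),.092))
```

```text
[ 0.6552 -0.0182 -0.025 ] -1.43 [-0.5  0.8  0.2  0.3 -0.1 -0.5  0.4 -0.7]
[ 0.5321 -0.0628 -0.2652] -15.2 [-0.1  0.6 -0.3  0.9  0.1 -0.8  0.3 -0.6]
[ 0.5334 -0.0629 -0.2754] -15.78 [ 0.7  0.1 -0.7 -0.1]
handle (np.float64(0.4501160205713397), np.float64(-0.04048788195283502)) foot (np.float64(0.6251940999054015), np.float64(-0.017478175246893622)) traygoal (np.float64(0.5752096947918758), np.float64(-0.016229477746720924)) handlegoal (np.float64(0.49023620609888197), np.float64(-0.014106691996427334))
mount [0.67724312 0.02910669 0.092     ]
mount [0.66413484 0.03860554 0.092     ]
mount [0.66370225 0.01849329 0.092     ]
front end [0.63755006 0.04727561 0.09      ] [0.64896907 0.01241587 0.09      ] mid front [ 0.62263127 -0.01513868  0.09      ]
clip bottom edge [0.69987104 0.02791063 0.092     ]
```

```bash
cat >> h.py <<'E'
from scipy.spatial.transform import Rotation as Ro
def plan(x,y,z,head,tilt=0):
    """jog numbers to TCP x,y,z, tool pointing down, tool y heading `head` deg (or opposite, nearer); """
    s=manip.get_state();q=s['ee_rot'];R=Ro.from_quat([*q[1:],q[0]])
    best=None
    for h in(head,head+180):
        a=np.radians(h);yy=np.array([np.cos(a),np.sin(a),0]);zz=np.array([0,0,-1.]);G=Ro.from_matrix(np.c_[np.cross(yy,zz),yy,zz])
        v=(R.inv()*G).as_rotvec()
        if best is None or np.linalg.norm(v)<np.linalg.norm(best):best=v
    d=R.inv().apply(np.array([x,y,z])-s['position'])/.25
    print('d',d.round(4),'a',(best/(np.pi/2)).round(4),'pos',s['position'].round(4),'F',s['contact_force'].round(1),'w',round(s['width'],4),'q6',s['qpos'][5].round(2),'t',round(s['clock'],2))
E
python3 -c "
from h import *
plan(.45,-.04,.10,-15.2)"
```

```text
d [ 1.5464 -1.3629  0.5247] a [-0.0009 -0.0006 -0.5416] pos [ 0.2524 -0.5161  0.2305] F [-0.2 -0.6 -0.7] w 0.0855 q6 -0.12 t 0.1
```

```bash
python3 -m jog '[{"dx":0.8,"dy":-0.7,"dz":0.1,"az":-0.3,"grip":-0.44},{"dx":0.8,"dy":-0.7,"dz":0.1,"az":-0.3,"grip":-0.44},{"dx":0.8,"dy":-0.7,"dz":0.1,"az":-0.3,"grip":-0.44},{"dx":0.8,"dy":-0.7,"dz":0.1,"az":-0.3,"grip":-0.44},{"dx":0.8,"dy":-0.7,"dz":0.1,"az":-0.3,"grip":-0.44}]' 40; python3 -c "
from h import *
plan(.45,-.04,.10,-15.2)"
```

```text
d [ 1.5464 -1.3629  0.5247] a [-0.0009 -0.0006 -0.5416] pos [ 0.2524 -0.5161  0.2305] F [-0.2 -0.6 -0.7] w 0.0855 q6 -0.12 t 0.1schema error: expected keys dx, dy, dz, ax, ay, az, grip
```

```bash
python3 -m jog '[{"dx":0.8,"dy":-0.7,"dz":0.1,"ax":0,"ay":0,"az":-0.3,"grip":-0.44},{"dx":0.8,"dy":-0.7,"dz":0.1,"ax":0,"ay":0,"az":-0.3,"grip":-0.44},{"dx":0.8,"dy":-0.7,"dz":0.1,"ax":0,"ay":0,"az":-0.3,"grip":-0.44},{"dx":0.8,"dy":-0.7,"dz":0.1,"ax":0,"ay":0,"az":-0.3,"grip":-0.44},{"dx":0.8,"dy":-0.7,"dz":0.1,"ax":0,"ay":0,"az":-0.3,"grip":-0.44}]' 40; python3 -c "
from h import *
plan(.45,-.04,.10,-15.2)"
```

```text
clock: 0.52
position: [0.3329, -0.3233, 0.2112]
ee_rot: [-0.0, 0.894, 0.448, 0.0]
contact_force: [1.6, -0.0, 0.1]
width: 0.0256
gripper_force: 0.0
d [ 1.1878 -0.3038  0.4455] a [-0.0003 -0.0003 -0.2402] pos [ 0.3329 -0.3233  0.2112] F [ 1.6 -0.   0.1] w 0.0256 q6 -0.28 t 0.52
```

```bash
python3 -m jog '[{"dx":1,"dy":-0.25,"dz":0.25,"ax":0,"ay":0,"az":-0.24,"grip":-0.44},{"dx":1,"dy":-0.25,"dz":0.25,"ax":0,"ay":0,"az":-0.24,"grip":-0.44},{"dx":1,"dy":-0.25,"dz":0.25,"ax":0,"ay":0,"az":-0.24,"grip":-0.44},{"dx":1,"dy":-0.25,"dz":0.25,"ax":0,"ay":0,"az":-0.24,"grip":-0.44},{"dx":1,"dy":-0.25,"dz":0.25,"ax":0,"ay":0,"az":-0.24,"grip":-0.44}]'; python3 -c "
from h import *
plan(.45,-.04,.10,-15.2)"
```

```text
clock: 0.93
position: [0.4117, -0.1368, 0.1622]
ee_rot: [0.0, 0.795, 0.606, 0.0]
contact_force: [1.5, -0.3, -0.2]
width: 0.0242
gripper_force: 0.0
d [0.4142 0.0452 0.2487] a [ 0.0001  0.0001 -0.0017] pos [ 0.4117 -0.1368  0.1622] F [ 1.5 -0.3 -0.2] w 0.0242 q6 -0.21 t 0.93
```

```bash
python3 -m jog '[{"dx":0.414,"dy":0.045,"dz":0.3,"ax":0,"ay":0,"az":-0.002,"grip":-0.44},{"dx":0.414,"dy":0.045,"dz":0.3,"ax":0,"ay":0,"az":-0.002,"grip":-0.44},{"dx":0.414,"dy":0.045,"dz":0.3,"ax":0,"ay":0,"az":-0.002,"grip":-0.44},{"dx":0.414,"dy":0.045,"dz":0.3,"ax":0,"ay":0,"az":-0.002,"grip":-0.44},{"dx":0.414,"dy":0.045,"dz":0.3,"ax":0,"ay":0,"az":-0.002,"grip":-0.44}]'
python3 - <<'E'
from h import *
plan(.45,-.04,.008,-15.2)
d=snap('side','s1');s=manip.get_state();p=s['position'];print(proj('s1',p),proj('s1',[.4501,-.0405,.027]))
cv2.imwrite('pics/c2.png',cv2.resize(d['img'][110:260,170:370],None,fx=4,fy=4,interpolation=cv2.INTER_CUBIC)[:,:,::-1])
E
```

```text
clock: 1.35
position: [0.4487, -0.04, 0.086]
ee_rot: [-0.002, 0.793, 0.609, -0.001]
contact_force: [-0.1, -1.0, 0.4]
width: 0.0238
gripper_force: 0.0
d [0.0015 0.0066 0.312 ] a [-0.0029  0.0001  0.003 ] pos [ 0.4487 -0.04    0.086 ] F [-0.1 -1.   0.4] w 0.0238 q6 0.02 t 1.35
[313.713241   190.15861821] [311.45891289 210.05593049]
```

View pics/c2.png

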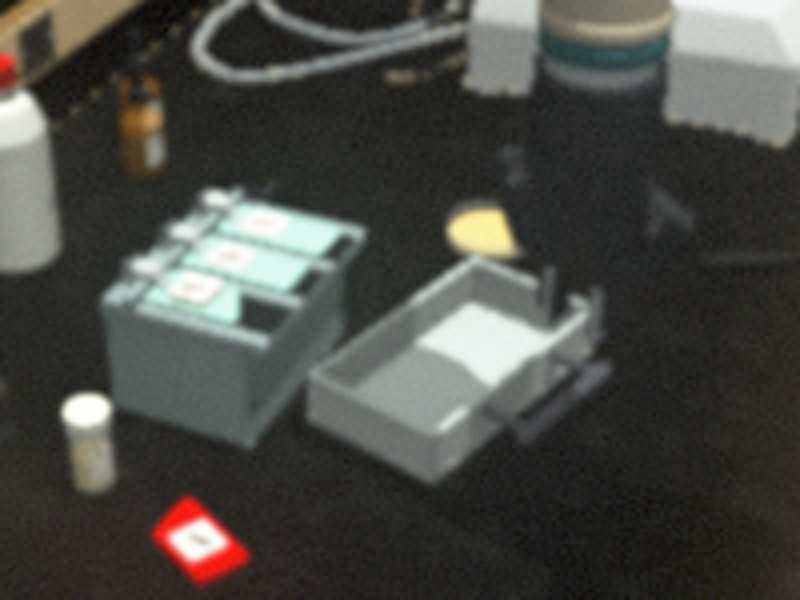

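The side crop shows the two fingers (548,300), (597,315) straddling the handle (565,400), which agrees with the projected point. I descend and grip.

```bash
python3 -m jog '[{"dx":0.001,"dy":0.006,"dz":0.15,"ax":-0.003,"ay":0,"az":0.003,"grip":-0.44},{"dx":0.001,"dy":0.006,"dz":0.27,"ax":-0.003,"ay":0,"az":0.003,"grip":-0.44},{"dx":0.001,"dy":0.006,"dz":0.305,"ax":-0.003,"ay":0,"az":0.003,"grip":-0.44},{"dx":0.001,"dy":0.006,"dz":0.305,"ax":-0.003,"ay":0,"az":0.003,"grip":-0.44}]' 30; python3 -m jog '[{"dx":0,"dy":0,"dz":0,"ax":0,"ay":0,"az":0,"grip":-0.65},{"dx":0,"dy":0,"dz":0,"ax":0,"ay":0,"az":0,"grip":-0.75},{"dx":0,"dy":0,"dz":0,"ax":0,"ay":0,"az":0,"grip":-1},{"dx":0,"dy":0,"dz":0,"ax":0,"ay":0,"az":0,"grip":-1},{"dx":0,"dy":0,"dz":0,"ax":0,"ay":0,"az":0,"grip":-1}]' 30
python3 -c "
from h import *
plan(.4902,-.0141,.0085,-1.4)"
```

```text
clock: 1.73
position: [0.4498, -0.0431, 0.0104]
ee_rot: [0.0, 0.796, 0.605, 0.0]
contact_force: [-0.4, 0.4, -0.1]
width: 0.0238
gripper_force: 0.0
clock: 2.15
position: [0.4524, -0.0429, 0.0127]
ee_rot: [0.003, 0.796, 0.606, 0.002]
contact_force: [-1.1, -2.2, 6.1]
width: 0.0095
gripper_force: 29.8
d [0.1511 0.1149 0.0178] a [ 0.0049  0.0011 -0.1557] pos [ 0.4524 -0.0429  0.0127] F [-1.1 -2.2  6.1] w 0.0095 q6 0.02 t 2.15
```

```bash
python3 -m jog '[{"dx":0.03,"dy":0.01,"dz":-0.008,"ax":0,"ay":0,"az":-0.03,"grip":-1},{"dx":0.06,"dy":0.025,"dz":-0.008,"ax":0,"ay":0,"az":-0.065,"grip":-1},{"dx":0.09,"dy":0.04,"dz":-0.008,"ax":0,"ay":0,"az":-0.1,"grip":-1},{"dx":0.12,"dy":0.05,"dz":-0.008,"ax":0,"ay":0,"az":-0.135,"grip":-1},{"dx":0.13,"dy":0.055,"dz":-0.008,"ax":0,"ay":0,"az":-0.156,"grip":-1}]';python3 -m jog '[{"dx":0,"dy":0,"dz":0,"ax":0,"ay":0,"az":0,"grip":-1},{"dx":0,"dy":0,"dz":0,"ax":0,"ay":0,"az":0,"grip":-1}]'
python3 - <<'E'
from h import *
plan(.4902,-.0141,.011,-1.4)
d=snap('top','t1')
cv2.imwrite('pics/c3.png',cv2.resize(d['img'][135:275,215:355],None,fx=4.2,fy=4.2,interpolation=cv2.INTER_CUBIC)[:,:,::-1])
E
```

```text
clock: 2.57
position: [0.4741, -0.0137, 0.0138]
ee_rot: [0.002, 0.715, 0.699, 0.002]
contact_force: [-0.5, -1.5, -1.3]
width: 0.0098
gripper_force: 29.6
clock: 2.73
position: [0.4737, -0.0142, 0.0137]
ee_rot: [0.002, 0.716, 0.698, 0.002]
contact_force: [1.3, 0.4, -1.7]
width: 0.0096
gripper_force: 29.3
d [0.0021 0.0658 0.0112] a [ 0.0036  0.0007 -0.0001] pos [ 0.4737 -0.0142  0.0137] F [ 1.3  0.4 -1.7] w 0.0096 q6 -0.15 t 2.73
```

View pics/c3.png

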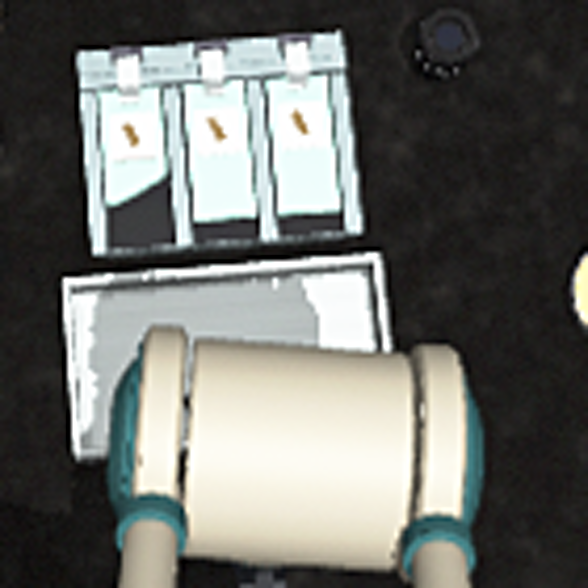

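The tray's back rim runs (62,278)–(382,253) with its left-front corner at (78,460). The stand lip runs (95,254)–(364,235), so the two are nearly parallel.

Run:
```python
from h import *
from scipy.optimize import least_squares
P=lambda u,v:(215+(u+.5)/4.2-.5,135+(v+.5)/4.2-.5)
def fit(obj,img,x0):
    img=np.array([P(*p) for p in img])
    def f(q):
        c,s=np.cos(q[2]),np.sin(q[2])
        return np.concatenate([proj('t1',[q[0]+c*x-s*y,q[1]+s*x+c*y,z])-i for (x,y,z),i in zip(obj,img)])
    r=least_squares(f,x0,x_scale=[.01,.01,.1]);print(r.x.round(4),np.degrees(r.x[2]).round(2),r.fun.round(1));return r.x
A=fit([[-.045,.0735,.088],[-.045,-.0735,.088],[.07,.0735,.095],[.07,-.0735,.095]],[(96,252),(364,233),(78,50),(344,31)],[.65,-.02,0])
T=fit([[.05,.09,.036],[.05,-.09,.036],[-.05,.09,.036]],[(62,278),(382,253),(78,460)],[.55,.0,0])
b=T[:2]+.05*np.array([np.cos(T[2]),np.sin(T[2])])
c,s=np.cos(A[2]),np.sin(A[2]);d=b-A[:2];print('tray_back in stand',d@[c,s],d@[-s,c],'want -.03,0')
```

```text
[ 0.6551 -0.0179 -0.026 ] -1.49 [-0.6  0.9  0.3  0.4 -0.  -0.5  0.3 -0.8]
[ 0.5586 -0.0135 -0.0166] -0.95 [ 0.5  0.7 -0.5  0.1 -0.  -0.7]
tray_back in stand -0.04655274274916265 0.0023586565972261646 want -.03,0
```

```bash
python3 -m jog '[{"dx":-0.004,"dy":0.015,"dz":0,"ax":0,"ay":0,"az":0.002,"grip":-1},{"dx":-0.008,"dy":0.03,"dz":0,"ax":0,"ay":0,"az":0.005,"grip":-1},{"dx":-0.01,"dy":0.042,"dz":0,"ax":0,"ay":0,"az":0.005,"grip":-1},{"dx":-0.01,"dy":0.05,"dz":0,"ax":0,"ay":0,"az":0.005,"grip":-1},{"dx":-0.01,"dy":0.052,"dz":0,"ax":0,"ay":0,"az":0.005,"grip":-1}]'; python3 -m jog '[{"dx":0,"dy":0.003,"dz":0,"ax":0,"ay":0,"az":0,"grip":-1},{"dx":0,"dy":0.006,"dz":0,"ax":0,"ay":0,"az":0,"grip":-1}]';python3 -m jog '[{"dx":0,"dy":0.003,"dz":0,"ax":0,"ay":0,"az":0,"grip":-1},{"dx":0,"dy":0.006,"dz":0,"ax":0,"ay":0,"az":0,"grip":-1}]'
```

```text
clock: 3.2
position: [0.4867, -0.0176, 0.0135]
ee_rot: [0.002, 0.719, 0.695, 0.001]
contact_force: [-0.6, 0.4, -1.3]
width: 0.0097
gripper_force: 29.4
clock: 3.37
position: [0.4875, -0.0174, 0.0135]
ee_rot: [0.002, 0.718, 0.696, 0.001]
contact_force: [-1.5, 0.2, -1.0]
width: 0.0096
gripper_force: 29.4
clock: 3.53
position: [0.4891, -0.0173, 0.0135]
ee_rot: [0.002, 0.718, 0.696, 0.001]
contact_force: [-0.7, -0.0, -3.0]
width: 0.0098
gripper_force: 29.3
```

```bash
python3 -m jog '[{"dx":0,"dy":0.004,"dz":0,"ax":0,"ay":0,"az":0,"grip":-1},{"dx":0,"dy":0.004,"dz":0,"ax":0,"ay":0,"az":0,"grip":-1}]'; python3 -m jog '[{"dx":0,"dy":0.004,"dz":0,"ax":0,"ay":0,"az":0,"grip":-1},{"dx":0,"dy":0.004,"dz":0,"ax":0,"ay":0,"az":0,"grip":-1}]'; python3 -m jog '[{"dx":0,"dy":0.004,"dz":0,"ax":0,"ay":0,"az":0,"grip":-1},{"dx":0,"dy":0.004,"dz":0,"ax":0,"ay":0,"az":0,"grip":-1}]'
python3 - <<'E'
from h import *
plan(.4902,-.0141,.011,-1.4)
E
```

```text
clock: 3.7
position: [0.4905, -0.0174, 0.0136]
ee_rot: [0.002, 0.718, 0.696, 0.001]
contact_force: [-1.3, -0.2, -0.9]
width: 0.0097
gripper_force: 29.3
clock: 3.87
position: [0.491, -0.0175, 0.0135]
ee_rot: [0.002, 0.718, 0.696, 0.001]
contact_force: [-1.5, -0.0, -1.9]
width: 0.0099
gripper_force: 29.4
clock: 4.03
position: [0.4912, -0.0175, 0.0133]
ee_rot: [0.001, 0.718, 0.696, 0.0]
contact_force: [-3.4, -2.3, -0.8]
width: 0.0097
gripper_force: 29.4
d [ 0.0136 -0.0044  0.0093] a [ 0.0016  0.0009 -0.0046] pos [ 0.4912 -0.0175  0.0133] F [-3.4 -2.3 -0.8] w 0.0097 q6 -0.14 t 4.03
```

```bash
python3 -m jog '[{"dx":0,"dy":0.004,"dz":0,"ax":0,"ay":0,"az":0,"grip":-1},{"dx":0,"dy":0.006,"dz":0,"ax":0,"ay":0,"az":0,"grip":-1},{"dx":0,"dy":0.006,"dz":0,"ax":0,"ay":0,"az":0,"grip":-1}]'
python3 - <<'E'
from h import *
s=manip.get_state();print(s['moment'])
for n in('top','side'):
    d=snap(n,n[0]+'2')
d=np.load('pics/t2.npz')['img'];e=np.load('pics/s2.npz')['img']
a=cv2.resize(d[135:275,215:325],(440,560),interpolation=cv2.INTER_CUBIC);b=cv2.resize(e[140:250,190:350-80],(400,550),interpolation=cv2.INTER_CUBIC)
b=cv2.resize(e[140:250,190:340],None,fx=2.4,fy=2.4,interpolation=cv2.INTER_CUBIC)
o=np.zeros((560,800,3),np.uint8);o[:,:440]=a;o[:264,440:800]=b
cv2.imwrite('pics/c4.png',o[:,:,::-1])
E
```

```text
clock: 4.28
position: [0.4916, -0.0175, 0.0131]
ee_rot: [0.001, 0.718, 0.696, -0.0]
contact_force: [-5.1, -1.1, -1.4]
width: 0.01
gripper_force: 29.5
[-0.26526696  0.78824766  0.10714642]
```

View pics/c4.png

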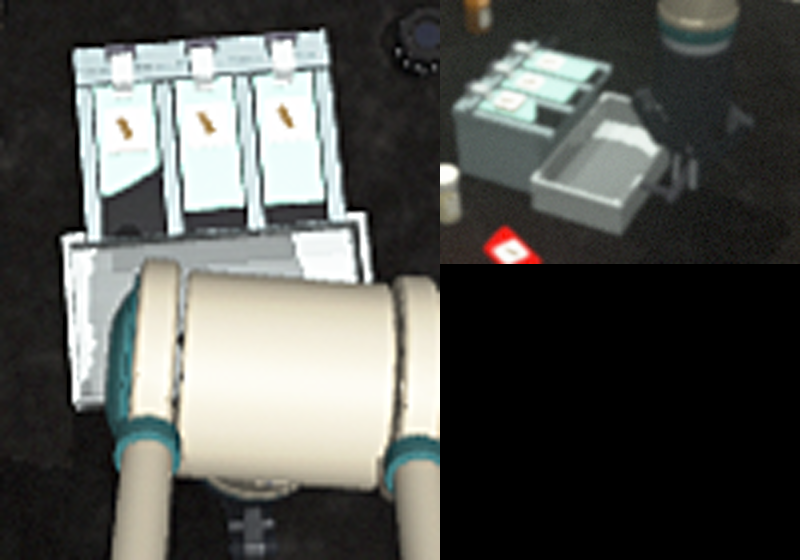

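Tray back-rim corners are at (63,235) and (366,213), and the front-left corner at (76,407). The tray sits under the lip against the foot. I check centring numerically.

Run:
```python
from h import *
from scipy.optimize import least_squares
P=lambda u,v:(215+(u+.5)/4-.5,135+(v+.5)/4-.5)
def fit(obj,img,x0):
    img=np.array([P(*p) for p in img])
    def f(q):
        c,s=np.cos(q[2]),np.sin(q[2])
        return np.concatenate([proj('t2',[q[0]+c*x-s*y,q[1]+s*x+c*y,z])-i for (x,y,z),i in zip(obj,img)])
    r=least_squares(f,x0,x_scale=[.01,.01,.1]);print(r.x.round(4),np.degrees(r.x[2]).round(2),r.fun.round(1));return r.x
A=np.array([.6551,-.018,-.0255])
T=fit([[.05,.09,.036],[.05,-.09,.036],[-.05,.09,.036]],[(63,235),(366,213),(76,407)],[.55,.0,0])
b=T[:2]+.05*np.array([np.cos(T[2]),np.sin(T[2])])
c,s=np.cos(A[2]),np.sin(A[2]);d=b-A[:2];print('tray_back in stand',d@[c,s],d@[-s,c],'want -.03,0')
```

```text
[ 0.5759 -0.0168 -0.0235] -1.35 [ 0.3  0.6 -0.4  0.1  0.1 -0.7]
tray_back in stand -0.029214433172360874 -0.0007581229034967843 want -.03,0
```

```bash
python3 -m jog '[{"dx":0,"dy":-0.005,"dz":0,"ax":0,"ay":0,"az":0,"grip":-1},{"dx":0,"dy":-0.005,"dz":0,"ax":0,"ay":0,"az":0,"grip":-0.7},{"dx":0,"dy":-0.005,"dz":0,"ax":0,"ay":0,"az":0,"grip":-0.5},{"dx":0,"dy":-0.005,"dz":0,"ax":0,"ay":0,"az":0,"grip":-0.5},{"dx":0,"dy":-0.005,"dz":0,"ax":0,"ay":0,"az":0,"grip":-0.5}]'; python3 -m jog '[{"dx":0,"dy":-0.002,"dz":-0.05,"ax":0,"ay":0,"az":0,"grip":-0.5},{"dx":0,"dy":-0.002,"dz":-0.2,"ax":0,"ay":0,"az":0,"grip":-0.5},{"dx":0,"dy":-0.002,"dz":-0.36,"ax":0,"ay":0,"az":0,"grip":-0.5},{"dx":0,"dy":-0.002,"dz":-0.52,"ax":0,"ay":0,"az":0,"grip":-0.5},{"dx":0,"dy":-0.002,"dz":-0.6,"ax":0,"ay":0,"az":0,"grip":-0.5}]'
python3 - <<'E'
from h import *
a=-.0255;c,s=np.cos(a),np.sin(a)
for x in(.02,-.025,.015,-.045):print(x,.6551+c*x-s*.046,-.018+s*x+c*.046)
plan(.6551+c*.02-s*.046,-.018+s*.02+c*.046,.14,88.5)
E
```

```text
clock: 4.8
position: [0.4941, -0.0176, 0.0142]
ee_rot: [0.003, 0.718, 0.696, 0.002]
contact_force: [0.6, 0.2, -0.3]
width: 0.0214
gripper_force: 0.0
clock: 5.22
position: [0.4943, -0.0176, 0.1688]
ee_rot: [0.006, 0.718, 0.696, 0.004]
contact_force: [1.1, -0.5, -0.2]
width: 0.0212
gripper_force: 0.0
0.02 0.6762663707326046 0.027475100329850163
-0.025 0.6312810005648248 0.028622475973580867
0.015 0.6712679962695179 0.02760258651248691
-0.045 0.6112875027124782 0.029132420704127845
d [0.2038 0.7199 0.1246] a [ 0.0081 -0.0058  0.9962] pos [ 0.4943 -0.0176  0.1688] F [ 1.1 -0.5 -0.2] w 0.0212 q6 -0.14 t 5.22
```

```bash
python3 -m jog '[{"dx":0.204,"dy":0.72,"dz":0.04,"ax":0,"ay":0,"az":0.39,"grip":-1},{"dx":0.204,"dy":0.72,"dz":0.04,"ax":0,"ay":0,"az":0.39,"grip":-1},{"dx":0.204,"dy":0.72,"dz":0.04,"ax":0,"ay":0,"az":0.39,"grip":-1},{"dx":0.204,"dy":0.72,"dz":0.04,"ax":0,"ay":0,"az":0.39,"grip":-1},{"dx":0.204,"dy":0.72,"dz":0.04,"ax":0,"ay":0,"az":0.39,"grip":-1}]'; python3 -m jog '[{"dx":0,"dy":0,"dz":0,"ax":0,"ay":0,"az":0.39,"grip":-1},{"dx":0,"dy":0,"dz":0,"ax":0,"ay":0,"az":0.39,"grip":-1},{"dx":0,"dy":0,"dz":0,"ax":0,"ay":0,"az":0.39,"grip":-1},{"dx":0,"dy":0,"dz":0,"ax":0,"ay":0,"az":0.39,"grip":-1},{"dx":0,"dy":0,"dz":0,"ax":0,"ay":0,"az":0.39,"grip":-1}]'
python3 - <<'E'
from h import *
plan(.6765,.028,.115,88.5)
E
```

```text
clock: 5.63
position: [0.6783, 0.0292, 0.1543]
ee_rot: [0.003, 0.896, 0.444, 0.005]
contact_force: [0.0, 0.9, -0.3]
width: -0.0004
gripper_force: 0.0
clock: 6.05
position: [0.6736, 0.0281, 0.1544]
ee_rot: [0.001, 0.988, 0.153, 0.003]
contact_force: [0.3, -0.4, 1.1]
width: 0.0001
gripper_force: 0.0
d [0.0099 0.0036 0.1578] a [ 0.0012 -0.0036  0.2125] pos [0.6736 0.0281 0.1544] F [ 0.3 -0.4  1.1] w 0.0001 q6 1.2 t 6.05
```

```bash
python3 -m jog '[{"dx":0.01,"dy":0.004,"dz":0.1,"ax":0.001,"ay":-0.003,"az":0.08,"grip":-1},{"dx":0.01,"dy":0.004,"dz":0.158,"ax":0.001,"ay":-0.003,"az":0.16,"grip":-1},{"dx":0.01,"dy":0.004,"dz":0.158,"ax":0.001,"ay":-0.003,"az":0.212,"grip":-1},{"dx":0.01,"dy":0.004,"dz":0.158,"ax":0.001,"ay":-0.003,"az":0.212,"grip":-1},{"dx":0.01,"dy":0.004,"dz":0.158,"ax":0.001,"ay":-0.003,"az":0.212,"grip":-1}]'
python3 - <<'E'
from h import *
d=snap('side','s3');e=snap('top','t3')
p=manip.get_state()['position']
plan(.6765,.028,.1,88.5)
print(proj('s3',p),proj('s3',[.6765,.028,.095]))
b=cv2.resize(d['img'][145:215,185:275],None,fx=8,fy=8,interpolation=cv2.INTER_CUBIC)
cv2.imwrite('pics/c5.png',b[:,:,::-1])
E
```

```text
clock: 6.47
position: [0.6764, 0.0277, 0.1151]
ee_rot: [0.0, 1.0, -0.009, 0.0]
contact_force: [-0.3, -0.3, 0.6]
width: 0.0001
gripper_force: 0.0
d [-0.0002 -0.0013  0.0627] a [ 0.0003 -0.0011  0.0053] pos [0.6765 0.0277 0.1157] F [ 0.4 -0.9  0.2] w 0.0001 q6 1.53 t 6.57
[217.26597773 174.09382002] [217.659019   181.21406364]
```

View pics/c5.png

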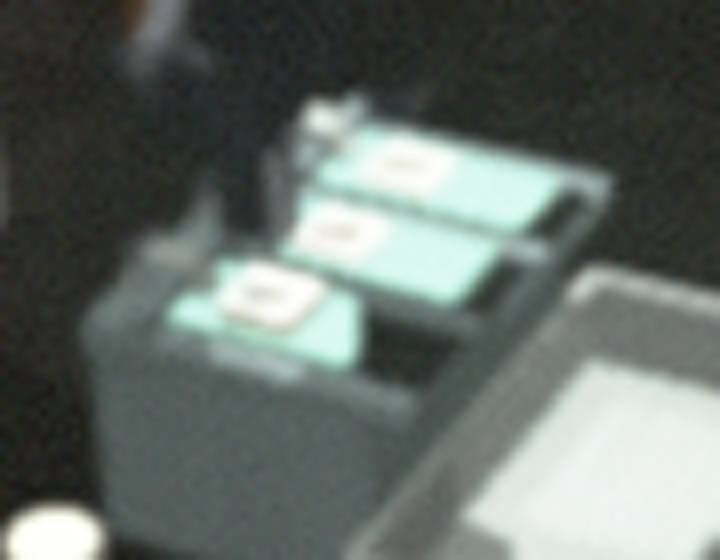

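The crop shows the dark closed finger just above the broken piece. The mount's top is centred at about crop (273,291), with corners (215,285), (262,258), (332,287), (280,330). I compare that with the target.

Run:
```python
from h import *
for z in(.093,.095,.097):print(ray('s3',185+273.5/8-.5,145+291.5/8-.5,z).round(4),proj('t0',[.6765,.028,z]))
# whole-slide mount on middle lane for a calibration check: same place in lane?
print('middle mount',ray('s3',185+342/8-.5,145+231/8-.5,.0925),'right',ray('s3',185+408/8-.5,145+163/8-.5,.0925))
```

```text
[0.6763 0.0232 0.093 ] [246.55523667 166.19324722]
[0.6748 0.0259 0.095 ] [246.5399325  165.95684464]
[0.6732 0.0285 0.097 ] [246.52456516 165.71946634]
middle mount [ 0.6733552  -0.01796688  0.0925    ] right [ 0.67272134 -0.06479292  0.0925    ]
```

```bash
python3 -m jog '[{"dx":-0.008,"dy":0,"dz":0.02,"ax":0,"ay":0,"az":0.005,"grip":-1},{"dx":-0.008,"dy":0,"dz":0.04,"ax":0,"ay":-0.001,"az":0.005,"grip":-1},{"dx":-0.008,"dy":0,"dz":0.056,"ax":0,"ay":-0.001,"az":0.005,"grip":-1},{"dx":-0.008,"dy":0,"dz":0.06,"ax":0,"ay":-0.001,"az":0.005,"grip":-1}]'; for i in 1 2 3; do python3 -m jog '[{"dx":0,"dy":0,"dz":0.003,"ax":0,"ay":0,"az":0,"grip":-1},{"dx":0,"dy":0,"dz":0.006,"ax":0,"ay":0,"az":0,"grip":-1}]' | egrep 'pos|contact'; done
```

```text
clock: 6.9
position: [0.673, 0.0277, 0.0988]
ee_rot: [0.0, 1.0, -0.014, -0.002]
contact_force: [-0.8, 0.4, -0.8]
width: -0.0002
gripper_force: 0.0
position: [0.6738, 0.0277, 0.0982]
contact_force: [0.8, -0.1, 0.3]
position: [0.6739, 0.0277, 0.097]
contact_force: [0.2, 0.5, 0.3]
position: [0.6739, 0.0277, 0.0961]
contact_force: [-2.0, -0.6, 7.4]
```

```bash
for i in 1 2 3; do python3 -m jog '[{"dx":0,"dy":0,"dz":0,"ax":0,"ay":0,"az":0,"grip":-1}]' | egrep 'pos|contact'; done
```

```text
position: [0.6738, 0.0277, 0.0961]
contact_force: [-1.7, -0.5, 4.1]
position: [0.6738, 0.0277, 0.0961]
contact_force: [-1.9, 0.7, 5.3]
position: [0.6738, 0.0277, 0.0961]
contact_force: [-1.3, -0.2, 5.9]
```

```bash
python3 -m jog '[{"dx":0,"dy":0,"dz":0.003,"ax":0,"ay":0,"az":0,"grip":-1}]' | egrep 'contact'; for i in 1 2 3 ; do python3 -m jog '[{"dx":0,"dy":0,"dz":0,"ax":0,"ay":0,"az":0,"grip":-1}]' | egrep 'pos|contact'; done
```

```text
contact_force: [-3.4, 1.0, 12.6]
position: [0.6739, 0.0277, 0.0961]
contact_force: [-1.9, -1.1, 8.3]
position: [0.6739, 0.0277, 0.0961]
contact_force: [-2.6, 0.3, 8.5]
position: [0.6739, 0.0277, 0.0961]
contact_force: [-2.8, 0.6, 8.1]
```

```bash
for i in 1 2 3 ; do python3 -m jog '[{"dx":-0.004,"dy":0,"dz":0,"ax":0,"ay":0,"az":0,"grip":-1},{"dx":-0.008,"dy":0,"dz":0,"ax":0,"ay":0,"az":0,"grip":-1}]' | egrep 'pos|contact'; done
```

```text
position: [0.6738, 0.0277, 0.0961]
contact_force: [2.8, -0.1, 4.6]
position: [0.6731, 0.0277, 0.0961]
contact_force: [5.6, 0.4, 5.6]
position: [0.6711, 0.0277, 0.0961]
contact_force: [5.9, -0.1, 5.1]
```

Run:
```python
from h import *
d=snap('side','s4')
a=[cv2.resize(np.load(f'pics/{f}.npz')['img'][150:210,190:260],None,fx=5.5,fy=5.5,interpolation=cv2.INTER_CUBIC) for f in('s3','s4')]
cv2.imwrite('pics/c6.png',np.hstack(a)[:,:,::-1])
```

```text
(no output)
```

View pics/c6.png

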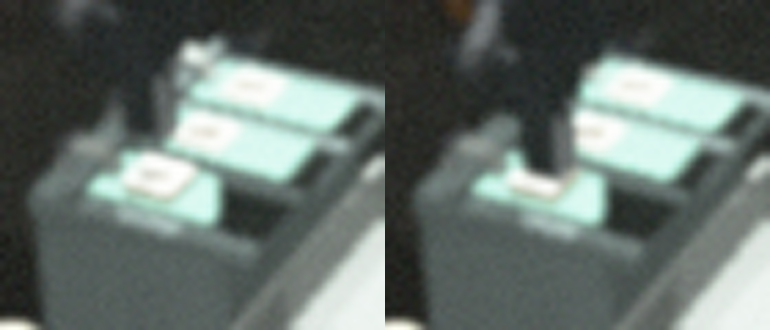

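The piece's front corner has not moved: (220,222) before and (221,222) after. The finger slipped because the normal force fell to about 5 N. I lift off, go back to the mount's middle and press a little more firmly while drawing.

```bash
python3 -m jog '[{"dx":0,"dy":0,"dz":-0.015,"ax":0,"ay":0,"az":0,"grip":-1},{"dx":0.02,"dy":0,"dz":-0.015,"ax":0,"ay":0,"az":0,"grip":-1},{"dx":0.02,"dy":0,"dz":-0.015,"ax":0,"ay":0,"az":0,"grip":-1},{"dx":0.02,"dy":0,"dz":-0.015,"ax":0,"ay":0,"az":0,"grip":-1}]'; python3 -m jog '[{"dx":0,"dy":0,"dz":0.004,"ax":0,"ay":0,"az":0,"grip":-1},{"dx":0,"dy":0,"dz":0.007,"ax":0,"ay":0,"az":0,"grip":-1},{"dx":0,"dy":0,"dz":0.01,"ax":0,"ay":0,"az":0,"grip":-1},{"dx":0,"dy":0,"dz":0.012,"ax":0,"ay":0,"az":0,"grip":-1},{"dx":0,"dy":0,"dz":0.012,"ax":0,"ay":0,"az":0,"grip":-1}]';  for i in 1 2 ; do python3 -m jog '[{"dx":0,"dy":0,"dz":0.001,"ax":0,"ay":0,"az":0,"grip":-1},{"dx":0,"dy":0,"dz":0.001,"ax":0,"ay":0,"az":0,"grip":-1}]' | egrep 'pos|contact'; done
```

```text
clock: 8.87
position: [0.6719, 0.0278, 0.0973]
ee_rot: [0.0, 1.0, -0.014, -0.002]
contact_force: [-0.1, 0.7, 0.3]
width: 0.0003
gripper_force: 0.0
clock: 9.28
position: [0.6721, 0.0278, 0.0961]
ee_rot: [0.0, 1.0, -0.014, -0.001]
contact_force: [-1.8, -0.3, 5.0]
width: 0.0002
gripper_force: 2.5
position: [0.6721, 0.0277, 0.0961]
contact_force: [-2.6, 0.8, 5.6]
position: [0.6721, 0.0278, 0.0961]
contact_force: [-3.2, -0.1, 7.5]
```

```bash
for i in 1 2 3 4; do python3 -m jog '[{"dx":-0.002,"dy":0,"dz":0.001,"ax":0,"ay":0,"az":0,"grip":-1},{"dx":-0.004,"dy":0,"dz":0.002,"ax":0,"ay":0,"az":0,"grip":-1}]' | egrep 'pos|contact'; done
```

```text
position: [0.6721, 0.0277, 0.0961]
contact_force: [-1.2, 0.1, 7.5]
position: [0.6721, 0.0278, 0.0961]
contact_force: [0.3, -0.0, 9.9]
position: [0.672, 0.0278, 0.0961]
contact_force: [1.1, -0.2, 10.2]
position: [0.672, 0.0278, 0.096]
contact_force: [2.4, 0.6, 10.9]
```

```bash
for i in 1 2 3 4; do python3 -m jog '[{"dx":-0.003,"dy":0,"dz":0,"ax":0,"ay":0,"az":0,"grip":-1},{"dx":-0.006,"dy":0,"dz":0,"ax":0,"ay":0,"az":0,"grip":-1}]' | egrep 'pos|contact'; done
```

```text
position: [0.6719, 0.0278, 0.0961]
contact_force: [5.2, -0.5, 6.7]
position: [0.6716, 0.0278, 0.0961]
contact_force: [6.3, 1.0, 5.7]
position: [0.6702, 0.0277, 0.0961]
contact_force: [7.3, 0.4, 6.8]
position: [0.6688, 0.0277, 0.0961]
contact_force: [6.9, 0.3, 6.6]
```

```bash
for i in 1 2 3; do python3 -m jog '[{"dx":-0.002,"dy":0,"dz":0.001,"ax":0,"ay":0,"az":0,"grip":-1},{"dx":-0.004,"dy":0,"dz":0.0025,"ax":0,"ay":0,"az":0,"grip":-1}]' | egrep 'pos|contact'; done
python3 - <<'E'
from h import *
d=snap('side','s5')
# front corner tracking: shift of the broken piece's front part between frames
g=lambda f:cv2.cvtColor(np.load(f'pics/{f}.npz')['img'],cv2.COLOR_RGB2GRAY).astype(np.float32)
for a,b in(('s3','s4'),('s3','s5')):
    T=g(a)[180:196,220:236];r=cv2.matchTemplate(g(b)[172:204,212:250],T,cv2.TM_CCOEFF_NORMED);_,m,_,l=cv2.minMaxLoc(r);print(a,b,m,l,'(8,8 = no move)')
print(proj('s3',[.66,.028,.09])-proj('s3',[.655,.028,.09]))
E
```

```text
position: [0.6685, 0.0277, 0.0961]
contact_force: [7.7, -0.3, 9.1]
position: [0.6685, 0.0277, 0.0961]
contact_force: [8.0, -0.5, 9.4]
position: [0.6685, 0.0277, 0.0961]
contact_force: [9.6, 0.4, 10.8]
s3 s4 0.9197523593902588 (8, 9) (8,8 = no move)
s3 s5 0.9273623824119568 (10, 9) (8,8 = no move)
[-1.79370499 -0.44863585]
```

Run:
```python
from h import *
snap('top','t5')
c=[np.load(f'pics/{f}.npz')['img'].astype(int).sum(2)//3 for f in('t0','t2','t3','t5')]
u,v=proj('t0',[.643,.03,.09]);print(u,v,proj('t0',[.638,.03,.09]))
for k in c:
    for du in(-5,0,4):print(k[172:190,int(round(u))+du],end=' ')
    print()
def edge(f,u0):
    i=np.load(f'pics/{f}.npz')['img'][...,1].astype(float)
    return i
for f in('s3','s4','s5'):
    k=edge(f,0);print(f);print(k[186:192,222:238].astype(int))
```

```text
247.1936069984007 180.8029543318152 [247.41716384 182.9350985 ]
[252 236 243 248 247 247 247 247 248 251 255 204  53  53  58  58  58  60] [240 242 247 247 247 247 249 252 246 137  43  55  59  59  61  60  62  61] [231 237 248 248 250 255 203  59  48  56  59  59  59  60  62  61  60  62] 
[253 238 244 249 248 248 248 248 249 251 255 207  55  53  60  59  59  60] [242 243 248 248 247 248 250 253 248 140  42  56  61  62  60  64  61  63] [233 238 249 249 251 255 207  59  49  59  60  61  62  61  61  62  63  63] 
[253 239 245 249 249 249 249 249 250 252 255 203 183 215 213 212 212 213] [243 245 249 249 248 249 250 254 249 138   1  94 200 219 212 213 214 214] [236 240 249 249 251 255 216  51  20  28  17 143 213 220 215 214 214 213] 
[255 255 245 245 249 249 249 249 249 250 251 255 243 118  22  38  41  40] [ 14  46 167 250 251 249 249 249 252 255 218  54  21  35  32  35  36  35] [255 251 249 250 249 250 253 248 140  36  53  42  33  35  38  36  37  37] 
s3
[[235 245 248 248 248 249 242 198 118  63  48  48  54  56  59  63]
 [243 247 248 248 248 248 241 198 116  59  43  47  47  50  50  52]
 [233 2
[... 373 characters left out ...]
  43  45  50  47  54  51]
 [232 240 243 246 248 249 239 185 108  56  43  49  49  48  49  55]
 [198 211 221 232 240 240 225 165  92  53  46  50  49  50  47  50]
 [189 190 186 191 201 199 174 130  72  49  47  44  49  50  49  44]
 [196 194 182 164 150 149 136 107  80  61  52  52  47  51  45  53]]
s5
[[219 231 243 247 248 249 248 243 204 128  71  53  50  55  58  66]
 [231 242 247 248 248 249 248 243 203 126  64  42  51  43  47  49]
 [227 239 243 246 247 248 249 241 196 116  63  47  47  49  52  45]
 [195 212 222 231 238 243 244 236 174 105  50  39  42  50  45  48]
 [181 186 188 199 206 218 221 200 143  84  51  43  45  50  47  46]
 [185 191 194 191 180 174 172 159 115  76  52  51  53  47  54  48]]
```

The piece's edge moved about 1.4 px in the top view (~3.3 mm) together with the finger, so it is drawing. I keep the pressure around 7–9 N.

```bash
for i in 1 2 3 4; do python3 -m jog '[{"dx":-0.004,"dy":0,"dz":-0.0005,"ax":0,"ay":0,"az":0,"grip":-1},{"dx":-0.008,"dy":0,"dz":-0.001,"ax":0,"ay":0,"az":0,"grip":-1}]' | egrep 'pos|contact'; done
```

```text
position: [0.6661, 0.0277, 0.0961]
contact_force: [8.5, -0.5, 9.6]
position: [0.6626, 0.0277, 0.0961]
contact_force: [5.3, 0.9, 11.7]
position: [0.66, 0.0278, 0.0961]
contact_force: [5.4, -0.3, 10.9]
position: [0.6577, 0.0279, 0.0961]
contact_force: [5.2, 0.1, 8.9]
```

```bash
for i in 1 2 3; do python3 -m jog '[{"dx":-0.005,"dy":0,"dz":-0.0005,"ax":0,"ay":0,"az":0,"grip":-1},{"dx":-0.01,"dy":0,"dz":-0.001,"ax":0,"ay":0,"az":0,"grip":-1}]' | egrep 'pos|contact'; done
python3 - <<'E'
from h import *
snap('top','t6')
k=np.load('pics/t6.npz')['img'].astype(int).sum(2)//3
for du in(242,247,251):print(k[176:202,du])
for x in(.64,.63,.62):print(proj('t0',[x,.03,.09]))
print(manip.get_state()['contact_force'])
E
```

```text
position: [0.6548, 0.028, 0.0961]
contact_force: [5.6, -0.1, 9.3]
position: [0.652, 0.0281, 0.0961]
contact_force: [4.9, -0.1, 8.0]
position: [0.6491, 0.0282, 0.0961]
contact_force: [4.2, -0.8, 8.4]
[ 24  28  19  10 233 255 251 250 251 252 251 252 252 252 253 255 255 179
  70  74  88 152 191 196 197 199]
[ 36  28  30  30  41  47 228 253 252 250 250 250 251 253 249 150  33  22
  54  75 111 157 167 167 167 166]
[ 28  28  22   0 249 255 239 249 251 250 252 255 229  81  22  31  32  49
  62  72 151 171 166 167 169 165]
[247.32768356 182.08169201]
[247.77585438 186.35606258]
[248.22595617 190.6488496 ]
[ 4.87575212 -0.4967424   8.39008878]
```

```bash
for i in 1 2 3 4; do python3 -m jog '[{"dx":-0.006,"dy":0,"dz":-0.0003,"ax":0,"ay":0,"az":0,"grip":-1},{"dx":-0.012,"dy":0,"dz":-0.0006,"ax":0,"ay":0,"az":0,"grip":-1}]' | egrep 'pos|contact'; done
python3 - <<'E'
from h import *
snap('top','t7')
k=np.load('pics/t7.npz')['img'].astype(int).sum(2)//3
for du in(242,247,251):print(k[178:210,du])
E
```

```text
position: [0.646, 0.0283, 0.0961]
contact_force: [4.2, -0.3, 7.9]
position: [0.6428, 0.0283, 0.0961]
contact_force: [4.3, 0.2, 8.0]
position: [0.6395, 0.0285, 0.0961]
contact_force: [3.8, 0.7, 6.9]
position: [0.6363, 0.0286, 0.0961]
contact_force: [3.6, 0.1, 6.9]
[ 69  62  78  67  39  26  23   0 232 255 254 252 252 252 252 253 253 253
 253 255 242 177 160 191 195 190 191 191 191 194 195 195]
[102  70  70  83  52  27  32  25  15 152 231 250 251 250 250 250 251 253
 245 179 157 165 167 165 163 187 196 194 196 194 196 193]
[ 81  58  80  69  42  29  28  15  90 181 251 252 250 250 252 255 216  70
 140 168 166 165 169 166 165 167 164 167 168 190 200 197]
```

```bash
for i in 1 2 3; do python3 -m jog '[{"dx":-0.006,"dy":0,"dz":0,"ax":0,"ay":0,"az":0,"grip":-1},{"dx":-0.012,"dy":0,"dz":0,"ax":0,"ay":0,"az":0,"grip":-1}]' | egrep 'pos|contact'; done; python3 -m jog '[{"dx":0,"dy":0,"dz":0,"ax":0,"ay":0,"az":0,"grip":-1},{"dx":0,"dy":0,"dz":0,"ax":0,"ay":0,"az":0,"grip":-1},{"dx":0,"dy":0,"dz":0,"ax":0,"ay":0,"az":0,"grip":-1}]'| egrep 'pos|contact'
```

```text
position: [0.6335, 0.0286, 0.0961]
contact_force: [4.6, -0.7, 7.1]
position: [0.6304, 0.0287, 0.0961]
contact_force: [4.1, -0.3, 6.8]
position: [0.6274, 0.0288, 0.0961]
contact_force: [4.4, -0.2, 6.4]
position: [0.6271, 0.0289, 0.0961]
contact_force: [3.1, 0.6, 6.5]
```

```bash
python3 -m jog '[{"dx":0.01,"dy":0,"dz":-0.01,"ax":0,"ay":0,"az":0,"grip":-1},{"dx":0.012,"dy":0,"dz":-0.05,"ax":0,"ay":0,"az":0,"grip":-1},{"dx":0.012,"dy":0,"dz":-0.12,"ax":0,"ay":0,"az":0,"grip":-1},{"dx":0.1,"dy":0,"dz":-0.12,"ax":0,"ay":0,"az":0,"grip":-1},{"dx":0.17,"dy":0,"dz":-0.12,"ax":0,"ay":0,"az":0,"grip":-1}]'| egrep 'pos|contact'; python3 -m jog '[{"dx":0,"dy":0,"dz":0,"ax":0,"ay":0,"az":0,"grip":-1},{"dx":0,"dy":0,"dz":0,"ax":0,"ay":0,"az":0,"grip":-1}]'| egrep 'pos|contact';  python3 - <<'E'
from h import *
plan(.6713,.0276,.087,88.5)
snap('top','t8');d=snap('side','s8')
a=cv2.resize(np.load('pics/t8.npz')['img'][140:230,220:300],(480,540),interpolation=cv2.INTER_CUBIC)
b=cv2.resize(d['img'][145:215,200:265],None,fx=4.9,fy=4.9,interpolation=cv2.INTER_CUBIC)
o=np.zeros((540,800,3),np.uint8);o[:,:480]=a;o[:b.shape[0],480:480+b.shape[1]]=b[:,:320]
cv2.imwrite('pics/c7.png',o[:,:,::-1])
E
```

```text
position: [0.6665, 0.028, 0.1251]
contact_force: [0.9, -0.2, 0.4]
position: [0.6655, 0.0279, 0.123]
contact_force: [0.1, 0.8, 0.0]
d [0.0237 0.0004 0.1438] a [ 0.0003  0.0023 -0.0008] pos [0.6655 0.0279 0.123 ] F [0.1 0.8 0. ] w -0.0003 q6 1.54 t 14.82
```

View pics/c7.png

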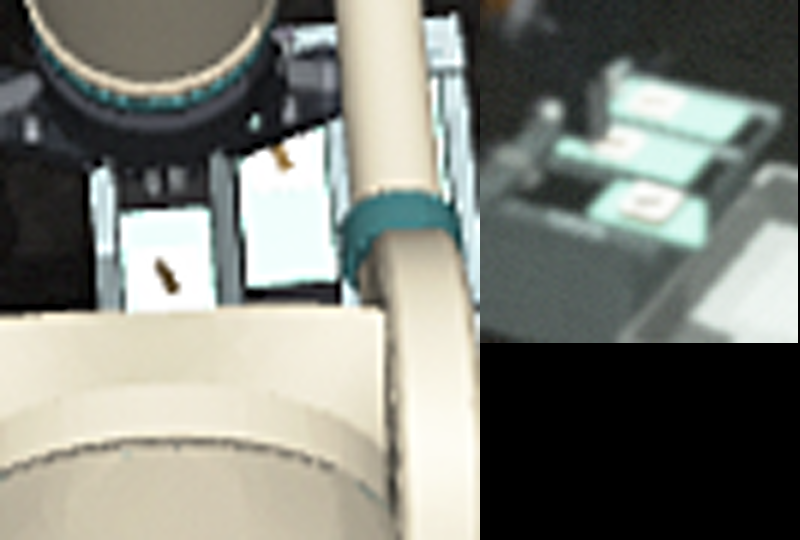

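The piece lies straight in its lane, clear of the clip. Its rear edge is at (165,209) in the left panel (x ≈ 0.658) and its front overhangs the lip. I lower the finger behind it at x ≈ 0.6735.

```bash
python3 -m jog '[{"dx":0.033,"dy":-0.001,"dz":0,"ax":0,"ay":0.002,"az":0,"grip":-1},{"dx":0.033,"dy":-0.001,"dz":0.05,"ax":0,"ay":0.002,"az":0,"grip":-1},{"dx":0.033,"dy":-0.001,"dz":0.1,"ax":0,"ay":0.002,"az":0,"grip":-1},{"dx":0.033,"dy":-0.001,"dz":0.122,"ax":0,"ay":0.002,"az":0,"grip":-1},{"dx":0.033,"dy":-0.001,"dz":0.122,"ax":0,"ay":0.002,"az":0,"grip":-1}]'; for i in 1 2 3; do python3 -m jog '[{"dx":0,"dy":0,"dz":0.003,"ax":0,"ay":0,"az":0,"grip":-1},{"dx":0,"dy":0,"dz":0.006,"ax":0,"ay":0,"az":0,"grip":-1}]' | egrep 'pos|contact'; done
```

```text
clock: 15.33
position: [0.6726, 0.028, 0.0911]
ee_rot: [0.0, 1.0, -0.014, -0.001]
contact_force: [-0.8, -0.0, 0.1]
width: -0.0002
gripper_force: 0.0
position: [0.6744, 0.028, 0.092]
contact_force: [0.4, 0.6, 0.1]
position: [0.6744, 0.0279, 0.0905]
contact_force: [-0.6, -0.2, 0.4]
position: [0.6741, 0.028, 0.0886]
contact_force: [0.3, 1.3, -0.7]
```

```bash
python3 -m jog '[{"dx":0,"dy":0,"dz":0.003,"ax":0,"ay":0,"az":0,"grip":-1},{"dx":0,"dy":0,"dz":0.003,"ax":0,"ay":0,"az":0,"grip":-1}]' | egrep 'pos|contact'; python3 -m jog '[{"dx":-0.015,"dy":0,"dz":0,"ax":0,"ay":0,"az":0,"grip":-1},{"dx":-0.03,"dy":0,"dz":0,"ax":0,"ay":0,"az":0,"grip":-1},{"dx":-0.045,"dy":0,"dz":0,"ax":0,"ay":0,"az":0,"grip":-1},{"dx":-0.06,"dy":0,"dz":0,"ax":0,"ay":0,"az":0,"grip":-1}]' | egrep 'pos|contact'
```

```text
position: [0.6739, 0.0279, 0.0874]
contact_force: [-0.1, 0.4, -0.1]
position: [0.6584, 0.0284, 0.0876]
contact_force: [0.3, 0.0, -0.6]
```

```bash
python3 -m jog '[{"dx":-0.02,"dy":0,"dz":0,"ax":0,"ay":0,"az":0,"grip":-1},{"dx":-0.04,"dy":0,"dz":0,"ax":0,"ay":0,"az":0,"grip":-1},{"dx":-0.06,"dy":0,"dz":0,"ax":0,"ay":0,"az":0,"grip":-1},{"dx":-0.08,"dy":0,"dz":0,"ax":0,"ay":0,"az":0,"grip":-1},{"dx":-0.1,"dy":0,"dz":0,"ax":0,"ay":0,"az":0,"grip":-1}]' | egrep 'pos|contact';python3 -m jog '[{"dx":-0.02,"dy":0,"dz":0,"ax":0,"ay":0,"az":0,"grip":-1},{"dx":-0.04,"dy":0,"dz":0,"ax":0,"ay":0,"az":0,"grip":-1},{"dx":-0.06,"dy":0,"dz":0,"ax":0,"ay":0,"az":0,"grip":-1},{"dx":-0.08,"dy":0,"dz":0,"ax":0,"ay":0,"az":0,"grip":-1},{"dx":-0.08,"dy":0,"dz":0,"ax":0,"ay":0,"az":0,"grip":-1}]' | egrep 'pos|contact'
python3 - <<'E'
from h import *
d=snap('side','s9')
cv2.imwrite('pics/c8.png',cv2.resize(d['img'][145:235,190:310],None,fx=6,fy=6,interpolation=cv2.INTER_CUBIC)[:,:,::-1])
E
```

```text
position: [0.6336, 0.0291, 0.0877]
contact_force: [-0.0, 0.6, 1.3]
position: [0.612, 0.0297, 0.0871]
contact_force: [-1.3, -0.4, -0.5]
```

View pics/c8.png

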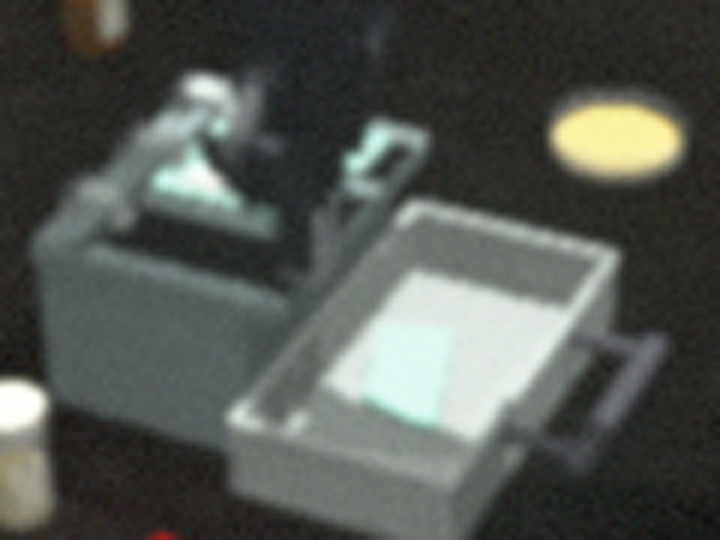

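The piece lies in the tray at (410,375), and the left lane is empty. I lift clear and do the final check.

```bash
python3 -m jog '[{"dx":0,"dy":0,"dz":-0.16,"ax":0,"ay":0,"az":0,"grip":-1},{"dx":0,"dy":0,"dz":-0.32,"ax":0,"ay":0,"az":0,"grip":-1},{"dx":0,"dy":0,"dz":-0.48,"ax":0,"ay":0,"az":0,"grip":-1},{"dx":0,"dy":0,"dz":-0.64,"ax":0,"ay":0,"az":0,"grip":-1},{"dx":0,"dy":0,"dz":-0.8,"ax":0,"ay":0,"az":0,"grip":-1}]' | egrep 'pos|contact';python3 -m jog '[{"dx":0,"dy":-1,"dz":0,"ax":0,"ay":0,"az":0,"grip":-1},{"dx":0,"dy":-1,"dz":0,"ax":0,"ay":0,"az":0,"grip":-1},{"dx":0,"dy":-1,"dz":0,"ax":0,"ay":0,"az":0,"grip":-1},{"dx":0,"dy":-1,"dz":0,"ax":0,"ay":0,"az":0,"grip":-1},{"dx":0,"dy":-1,"dz":0,"ax":0,"ay":0,"az":0,"grip":-1}]' | egrep 'pos|contact'; python3 -m jog '[{"dx":0,"dy":0,"dz":0,"ax":0,"ay":0,"az":0,"grip":-1},{"dx":0,"dy":0,"dz":0,"ax":0,"ay":0,"az":0,"grip":-1},{"dx":0,"dy":0,"dz":0,"ax":0,"ay":0,"az":0,"grip":-1}]' | egrep 'clock|contact'
python3 - <<'E'
from h import *
d=snap('top','t9')
cv2.imwrite('pics/c9.png',cv2.resize(d['img'][135:275,215:355],None,fx=4.2,fy=4.2,interpolation=cv2.INTER_CUBIC)[:,:,::-1])
E
```

```text
position: [0.6135, 0.0297, 0.2893]
contact_force: [1.0, -0.8, -0.2]
position: [0.6194, 0.2397, 0.2873]
contact_force: [1.4, -0.5, 0.7]
clock: 18.3
contact_force: [-0.4, -0.1, 0.1]
```

View pics/c9.png

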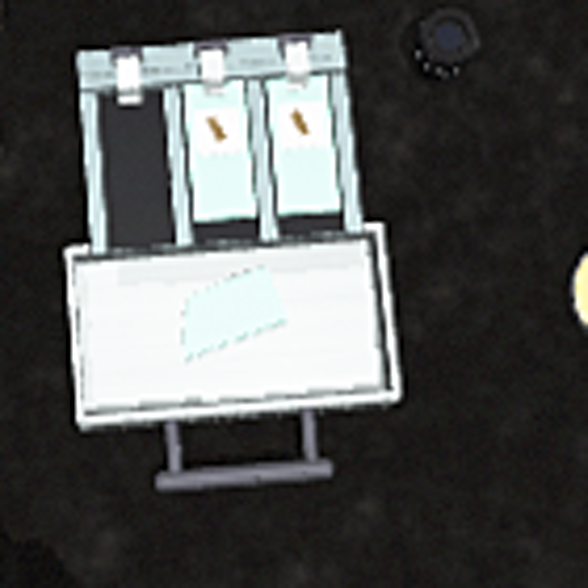

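The top view shows the piece in the tray at (235,312), the other slides unmoved, and tray corners (66,249), (382,226), (401,402), (79,427). I check that the tray is still home.

Run:
```python
from h import *
from scipy.optimize import least_squares
P=lambda u,v:(215+(u+.5)/4.2-.5,135+(v+.5)/4.2-.5)
obj=[[.05,.09,.036],[.05,-.09,.036],[-.05,-.09,.036],[-.05,.09,.036]];img=[P(*p) for p in[(66,248),(383,225),(401,402),(79,427)]]
def f(q):
    c,s=np.cos(q[2]),np.sin(q[2])
    return np.concatenate([proj('t9',[q[0]+c*x-s*y,q[1]+s*x+c*y,z])-i for (x,y,z),i in zip(obj,img)])
T=least_squares(f,[.57,0,0]).x;b=T[:2]+.05*np.array([np.cos(T[2]),np.sin(T[2])])
A=[.6551,-.018,-.0255];c,s=np.cos(A[2]),np.sin(A[2]);d=b-A[:2];print(T,np.degrees(T[2]),'back in stand',d@[c,s],d@[-s,c])
g=lambda n:np.load(f'pics/{n}.npz')['img'].astype(int)
print('slides diff',abs(g('t9')-g('t0'))[150:192,258:300].mean())
```

```text
[ 0.57512123 -0.01632194 -0.02835914] -1.6248592324650333 back in stand -0.029995760260501728 -0.0005046814025845624
slides diff 4.092781557067271
```

The tray is home (−30.0 mm, −0.5 mm, within 0.2° of square). I hand in.

```bash
python3 -c "
from rig import manip
print(manip.sign_off())"
```

```text
the job is handed in; nothing more can be done
None
```

The broken piece was drawn out of its clip and dropped into the tray, which sits square and central against the stand's foot; both whole slides stayed in place, and I handed the job in at about 18 s with the highest reading on the mount 12.6 N.

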